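# Set and lock the brick-slip thickness gauge

## Task

Set the thickness gauge to the brick slip lying on its bed: gently press the pin down by its black knob until its foot rests on the slip, then crank the locknut clockwise (seen from above) by its red grip until it lands on the blue boss, and pull it firmly tight there, with about 12 N at the red grip and never more than 20 N. Do not press the slip hard or shift it, leave the other things on the bench alone, and let go of the gauge when it is locked.

Things in the scene. Friction and masses are not known exactly. Their poses are not given: they have to be found in the camera images.
- stand: fixed gauge: steel bed 150 x 155 x 12 mm, blue column at its local +y edge, blue bridge (top at 80 mm) over the bed. On it a round blue boss, 60 mm across, top face at 86 mm, with a hollow threaded stud (36 mm across) rising to 110 mm. Origin on the bench top, under the common upright axis of pin, boss, stud and locknut; z up. Nothing else near the axis is taller than 86 mm
- slip: loose sample brick slip, red-brown, 100 x 65 x 20 mm, 0.26 kg, flat on the bed under the pin (upper face 32 mm above the bench). Origin: centre of its underside, x along its length. Brittle: the pin must not press on it with more than 25 N
- pin_top (a point): centre of the flat top of the black knob (26 mm across, 14 mm tall) of the steel pin that slides upright through the boss. It starts 10 to 22 mm too high, slides down against about 4 N of friction, stops hard on the slip and stays where it is left. It is 101 mm above the pin's foot, so about 133 mm above the bench once the foot rests on the slip
- pin_foot (a point): centre of the flat underside of the pin's foot (18 mm across)
- locknut: hexagonal steel locknut on the stud, 50 mm across flats, 12 mm thick. Its crank arm (12 mm wide, 9 mm tall) lies along its local +x when not pulled, with a red grip at its end. Origin on the axis, at the underside of the brass washer that travels with it. Clockwise seen from above lowers it, 4 mm a turn. It starts 5.5 to 8 rad above landing, too uncertain to read from its height: feel for it
- crank_grip (a point): point on the axis of the red grip (a freely spinning upright sleeve, 16 mm across, 46 mm tall, 65 mm from the nut's axis), 23 mm below its top and 23 mm above its foot, where a disc 18 mm across and the crank arm lie. 121 mm above the bench when the nut has landed, up to 5.1 mm more at the start. Turning needs about 4 N here until the nut lands
- nut_face (a point): centre of the underside of the brass washer under the locknut: 86 mm above the bench when it lands on the boss, where the nut stops hard. It keeps its place when let go
- crank (a joint): flex of the springy crank arm about the nut's axis, rad, 0 unloaded, positive when the grip is pulled clockwise: 0.016 rad per N of pull at the grip, so about 0.06 while running (4 N), 0.2 at 12 N, 0.33 at 20 N. Once the nut has landed, 0.1 rad of further turn of the grip raises the pull by 6 N. Tight from about 9 N (0.14 rad), spoilt above about 25 N (0.4 rad)
- jar: bystander: closed sample jar, 60 mm across, 75 mm tall, origin under its centre
- spare_slip: bystander: loose long brick slip, 200 x 65 x 20 mm, origin under its centre, x along its length
- trowel: bystander: pointing trowel lying flat, 265 mm long and 45 mm wide, up to 26 mm tall, blade along its +x, origin near the middle at bench level
Mind the look-alikes: they are no part of the job. There is more than one size of the stand; the job needs the largest.

How it is judged:
On the way, in this order (a step that is already met when the one before it is completed fails the run):
1. the pin's foot rests on the slip (less than 0.8 mm above its face) (z of pin_foot in the frame of slip below 0.0208 m), for 0.2 s.
2. the locknut is pulled tight on the boss (more than about 9 N at the grip) (value of joint crank above 0.14 rad and z of nut_face in the frame of stand below 0.0866 m and z of pin_foot in the frame of slip below 0.0208 m), for 0.2 s.
At the end, for the whole second after the job is handed in: the pin's foot still rests on the slip (within 0.8 mm), the slip is still under it, and the locknut is still down on the boss (gap below 0.3 mm), at rest (z of pin_foot in the frame of slip below 0.0208 m and z of nut_face in the frame of stand below 0.0863 m and horizontal distance between pin_foot and slip below 0.03 m and angular speed of locknut below 0.1 rad/s and linear speed of slip below 0.02 m/s); the robot touches nothing.
It fails at once if the pin presses the slip with more than 25 N (contact force between pin and slip above 25 N).
It fails at once if the locknut is overtightened (more than about 25 N at the grip) (value of joint crank above 0.4 rad).
It fails at once if the slip is shifted by more than 6 mm (distance of slip from where it was at the start of the episode above 0.006 m).
It fails at once if the jar, the spare slip or the trowel is moved by more than 15 mm (distance of any of jar, spare_slip, trowel from where it was at the start of the episode above 0.015 m).
It also fails if it takes over 72 s, if anything falls off the work surface, if the arm or the gripper's body presses on something with over 40 N, if the wrist force passes 120 N, or if a joint passes its speed limit or range.

## Robot

A 6-joint arm with a two-finger parallel gripper is mounted at the origin on the work surface. World frame = base frame: x ahead of the robot, y to its left, z up, the work surface at z = 0. Lengths are in m, angles in rad, forces in N, time in s.
With the tool pointing down it reaches from about 0.225 to 0.875 m from the base axis. Payload 3.4 kg.
Tool frame: the origin (TCP) lies at the very end of the fingers, on their centre line; the grasp point (between the pads) lies 19 mm behind it; z points along the fingers, y is the direction in which the jaws open and shut (so a half turn about z gives the same grasp; the last joint's range is limited). The gripper opens to 85 mm and grips with 20 to 120 N. Pads are 22 mm wide; open, the fingers measure 114 mm over their backs; the gripper's body (76 mm by 85 mm) begins 54 mm behind the grasp point. The pads swing forward as they close: fully open they stand 13 mm farther back than shut.
Start: joints at [1.079, 0.276, 1.505, -0, 1.361, -0.121], TCP at [0.208, 0.536, 0.231] pointing down, gripper open.
Joint ranges: [-2.89, 2.89], [-0.75, 2.08], [0.22, 2.7], [-1.18, 4.32], [0.11, 2.71], [-2.7, 2.7]. Speed limits (rad/s): [2.57, 2.57, 3.14, 3.14, 3.14, 3.14].

## Interface

Orientations are given as [roll, pitch, yaw] about the fixed x, y, z axes, in that order (R = Rz(yaw) Ry(pitch) Rx(roll)).
In Python, from station import status, camera, camera_params, ctrl gives the robot as it stands. The module is installed in compiled form; this text tells all that it offers.
- The arm moves only by the tool apply_moves, never from a script. Its argument "moves" is a list of rows, each a list of 7 numbers: the gripper's target within -1 to 1 (fully open at 1, half-way at 0, shut at -1), then the shift along the tool's x, y, z each as a share of 20 mm, from -1 to 1, then the turn, a rotation vector about the tool's x, y, z each as a share of 4 degrees, from -1 to 1. In form: [[gripper, dx, dy, dz, ax, ay, az], ...]. A call has 1 to 20 rows; each row shifts and turns the pose as measured when the row begins, along the tool's axes as they then stand; what a row does not reach is not made up. A row lasts 1/12 s, in which the tool goes at most 41.7 mm and 7.16 degrees, less where a joint would pass 70% of its speed; a pose out of reach is approached as far as the arm can. A call with a number of a shift or a turn outside -1 to 1 is refused whole. A call with a gripper value outside its range is refused whole. The fingers move at their own pace and stop on an object; "squeeze" is the grip in N (left out, the last holds). Time passes only in rows, so rows that do not move let the fingers close. It gives the time, the measured TCP pose, the force and the opening at its end, in the units of the state.
- status.get_state(): the state, without advancing time (a new reading comes with each control period).
- camera(name): name is "scene" or "top" or "wrist"; returns (picture, depth): 384x512x3 uint8, red, green, blue; 384x512 float32, m along the optical axis (not along the pixel's ray), 0 where there is no reading.
- camera_params(name): a dict with "mtx" (3x3 intrinsics, pixels), "dist_coeffs" ([k1, k2, p1, p2, k3] as OpenCV has them; the pictures are not rectified), "view" (4x4, takes a point from world to camera coordinates); the wrist camera has in their place "hand_eye" (4x4, takes a point from camera to tool coordinates, whose origin is the TCP and whose axes are the flange's). Camera axes: x right, y down, z forward; pixel columns grow to the right and rows downward; lengths in m; the calibration is good to about 2 mm. A picture is of the moment at which its call begins: read the wrist's pose just before it. camera_params takes no time and is no camera call.
- ctrl.hand_in(): hands the job in, once; it reports no verdict.
The state is a dict: "t": time; "joint_positions": joint angles; "qvel": joint speeds; "effort": joint torques, N m; "tool_pos": TCP position; "ee_rot": TCP orientation; "wrist_force": force on the tool from outside, world axes, zero at the start; "ft_torque": the same for the moment, N m; "width": finger opening in m.
Only numpy, scipy, OpenCV 4.12 (cv2) and the standard library are available. Lean on these libraries where they do the work, as an engineer would, in place of code of your own. Each camera call takes 0.05 s, during which the arm holds its last target.

## Working session

There is one attempt and no reset: what is moved stays moved. The work goes in short steps, Python scripts to look and compute and a tool call to move; the robot and the scene stay as the last step left them, time stands still between calls to the robot, and variables do not carry over. Pictures are saved under pics/ and viewed, and the job is handed in when it is done.

Besides the shell and the picture viewer there is one more tool, called after "Request:" as name([rows], argument=value, ...), one row to a line, values as JSON. apply_moves: Moves the arm, as the interface text tells. Its arguments: {"type":"object","properties":{"moves":{"type":"array","items":{"type":"array","items":{"type":"number"}}},"squeeze":{"type":"number"}},"required":["moves"]}

```bash
mkdir -p pics; cat > h.py <<'E'
import numpy as np, cv2
from station import status, camera, camera_params, ctrl
def snap(name,tag):
    s=status.get_state(); im,d=camera(name)
    cv2.imwrite(f'pics/{tag}.png',im[:,:,::-1]); np.savez(f'pics/{tag}.npz',im=im,d=d,pos=s['tool_pos'],rot=s['ee_rot'])
    return im,d
def pix2w(name,u,v,d,pos=None,rot=None):
    p=camera_params(name); K=np.array(p['mtx']);dc=np.array(p['dist_coeffs'])
    n=cv2.undistortPoints(np.array([[[u,v]]],float),K,dc)[0,0]
    c=np.array([n[0]*d,n[1]*d,d,1])
    return (np.linalg.inv(np.array(p['view']))@c)[:3]
E
python3 - <<'E'
from h import *
snap('scene','s0');snap('top','t0')
print(status.get_state())
for n in('scene','top'):
  p=camera_params(n);print(np.round(np.linalg.inv(p['view']),3),np.round(p['mtx'],1))
E
```

```text
{'t': 0.1, 'joint_positions': array([ 1.07899945e+00,  2.76551462e-01,  1.50600776e+00, -3.66647866e-07,
        1.36071917e+00, -1.21002381e-01]), 'qvel': array([ 0.0005655 , -0.00258227, -0.0040823 , -0.00138484,  0.00153231,
        0.00042728]), 'effort': array([ 1.24466776e-03, -4.17699945e+01, -2.46404600e+01,  1.89535172e-04,
        5.82377339e-03,  5.78336824e-06]), 'tool_pos': array([0.20813473, 0.5354977 , 0.23051449]), 'ee_rot': array([-3.13991920e+00, -2.03125097e-04,  2.77079806e+00]), 'wrist_force': array([ 0.22100434, -0.03387015, -0.68069112]), 'ft_torque': array([-0.03075116, -0.0534546 , -0.00015869]), 'width': 0.08551220391609272}
[[ 0.544  0.591 -0.596  1.21 ]
 [ 0.839 -0.39   0.379 -0.469]
 [-0.008 -0.706 -0.708  0.887]
 [ 0.     0.     0.     1.   ]] [[394.6   0.  257.1]
 [  0.  394.6 192.7]
 [  0.    0.    1. ]]
[[-0.005 -0.985  0.171  0.373]
 [-1.     0.007  0.011 -0.03 ]
 [-0.012 -0.171 -0.985  1.263]
 [ 0.     0.     0.     1.   ]] [[370.5   0.  250.2]
 [  0.  370.5 189. ]
 [  0.    0.    1. ]]
```

```bash
python3 -c "
import cv2
for n in('s0','t0'):
  i=cv2.imread(f'pics/{n}.png');cv2.imwrite(f'pics/{n}b.png',cv2.resize(i,(800,600),interpolation=2))"
```

```text
(no output)
```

View pics/s0b.png

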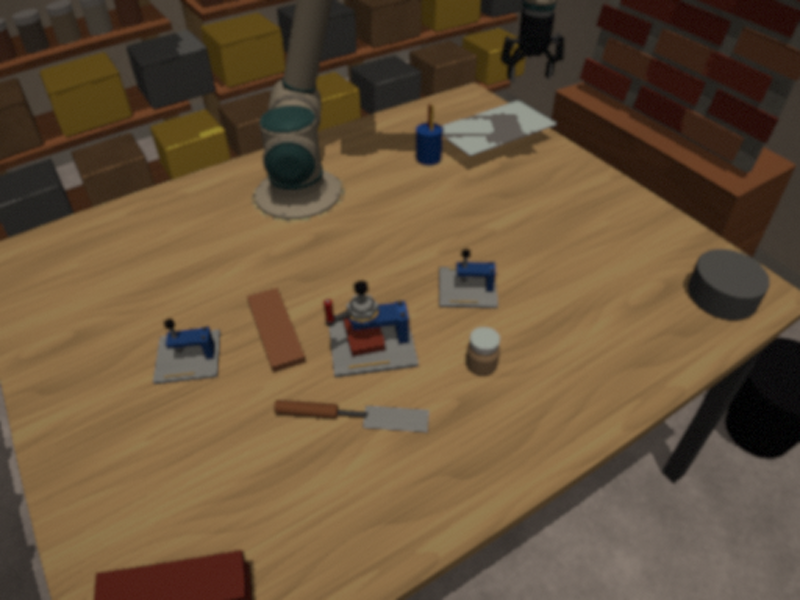

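View pics/t0b.png

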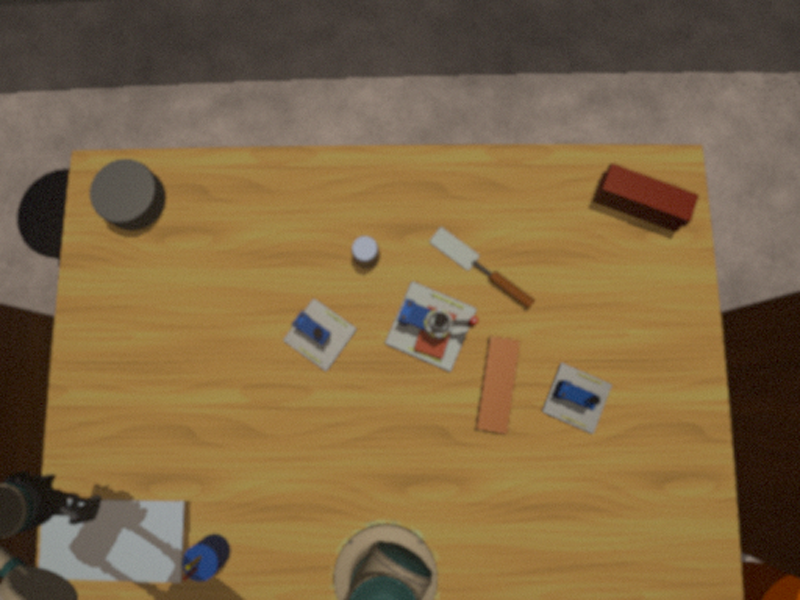

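Three stands are visible. In the scene view (800x600) they sit near (187,350), (372,325) and (468,280). The middle one is the largest and the only one with a slip, a locknut and a red grip. I'll confirm that in enlarged crops.

```bash
python3 -c "
import cv2
i=cv2.imread('pics/s0.png')[170:250,195:295];a=cv2.resize(i,None,fx=6,fy=6,interpolation=2)
cv2.imwrite('pics/s0c.png',a)
i=cv2.imread('pics/t0.png')[170:245,235:335];a=cv2.resize(i,None,fx=7,fy=7,interpolation=2)
cv2.imwrite('pics/t0c.png',a)"
```

```text
(no output)
```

View pics/s0c.png

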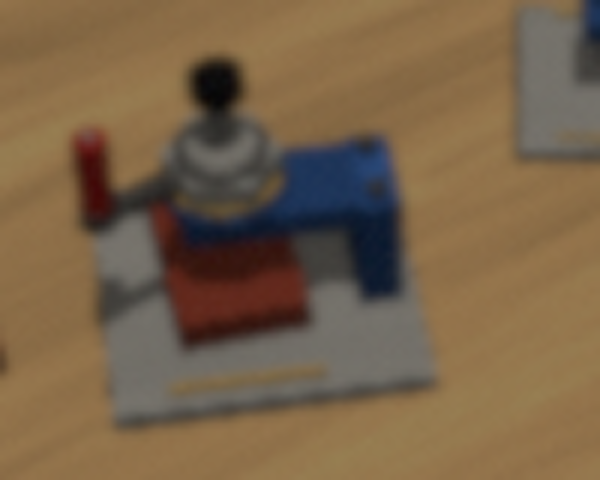

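View pics/t0c.png

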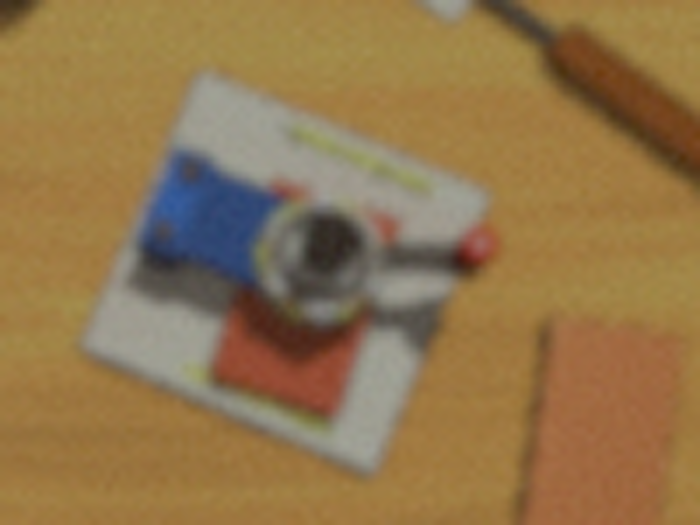

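The crops confirm the middle stand: it has the hex nut, the red grip and a slip under the pin. The knob top is at about (281,203) in the top view and (231,182) in the scene view. The grip top is at about (303,204) and (210,192). I'll triangulate those and check them against depth.

```bash
cat >> h.py <<'E'
def ray(name,u,v,T=None):
    p=camera_params(name)
    n=cv2.undistortPoints(np.array([[[u,v]]],float),np.array(p['mtx']),np.array(p['dist_coeffs']))[0,0]
    if T is None: T=np.linalg.inv(np.array(p['view']))
    return T[:3,3],T[:3,:3]@np.array([n[0],n[1],1.0])
def tri(rs):
    A=np.zeros((3,3));b=np.zeros(3)
    for o,d in rs:
        d=d/np.linalg.norm(d);P=np.eye(3)-np.outer(d,d);A+=P;b+=P@o
    x=np.linalg.solve(A,b);return x,[np.linalg.norm(np.cross(x-o,d/np.linalg.norm(d))) for o,d in rs]
def atz(r,z): o,d=r;return o+d*(z-o[2])/d[2]
E
python3 - <<'E'
from h import *
print('knob',tri([ray('top',281.4,203.2),ray('scene',231.2,181.8)]))
print('grip',tri([ray('top',303.4,204.3),ray('scene',210,192.2)]))
t=np.load('pics/t0.npz')
for u,v in [(281,203),(303,204),(260,200),(290,232),(300,240)]:
  print(u,v,pix2w('top',u,v,t['d'][v,u]))
s=np.load('pics/s0.npz')
for u,v in [(231,182),(210,193)]:
  print(u,v,pix2w('scene',u,v,s['d'][v,u]))
# bed corners z=.012 (top crop)
for x,y in [(203,70),(492,190),(375,475),(82,345)]:
  print('corner',atz(ray('top',x/7+235,y/7+170),.012))
for x,y in [(213,383),(330,418)]:
  print('slip corner',atz(ray('top',x/7+235,y/7+170),.032))
E
```

```text
knob (array([ 0.52034906, -0.11185975,  0.15457427]), [np.float64(0.0007669812066708908), np.float64(0.0007669812066709433)])
grip (array([ 0.51788781, -0.1775769 ,  0.1489036 ]), [np.float64(0.0006412895092199625), np.float64(0.0006412895092198611)])
281 203 [ 0.52181548 -0.11025184  0.15087656]
303 204 [ 0.51855989 -0.17699663  0.14870325]
260 200 [ 0.54166639 -0.04790939  0.07922328]
290 232 [ 0.44193401 -0.1485802   0.01277522]
300 240 [ 0.4153604  -0.18271388  0.00241418]
231 182 [ 0.51889262 -0.11262233  0.15300216]
210 193 [ 0.52003419 -0.17808709  0.14801725]
corner [ 0.62062915 -0.06335272  0.012     ]
corner [ 0.5599801  -0.20350648  0.012     ]
corner [ 0.42245578 -0.14343556  0.012     ]
corner [ 0.48574683 -0.00339095  0.012     ]
slip corner [ 0.46550263 -0.06582989  0.032     ]
slip corner [ 0.44859045 -0.12093054  0.032     ]
```

The knob top is at (0.520, -0.111, 0.153) and the grip top at (0.518, -0.177, 0.149). That is 66 mm apart, against a nominal 65, so the heights and distances are consistent. I'll turn the tool to yaw 90° so that tool x = world y and tool y = world x, then move over.

Request:
apply_moves([
  [0, 0, 0, -0.2, 0, 0, 1],
  [0, 0, 0, -0.2, 0, 0, 1],
  [0, 0, 0, -0.2, 0, 0, 1],
  [0, 0, 0, -0.2, 0, 0, 1],
  [0, 0, 0, -0.2, 0, 0, 1],
  [0, 0, 0, -0.2, 0, 0, 1],
  [0, 0, 0, -0.2, 0, 0, 1],
  [0, 0, 0, -0.2, 0, 0, 1],
  [0, 0, 0, -0.2, 0, 0, 1],
  [0, 0, 0, -0.2, 0, 0, 1],
  [0, 0, 0, -0.2, 0, 0, 1],
  [0, 0, 0, -0.2, 0, 0, 1],
  [0, 0, 0, -0.2, 0, 0, 1],
  [0, 0, 0, -0.2, 0, 0, 1],
  [0, 0, 0, -0.2, 0, 0, 1],
  [0, 0, 0, -0.2, 0, 0, 1],
  [0, 0, 0, -0.2, 0, 0, 1],
])

```text
t: 1.52
tool_pos: [0.2055, 0.5306, 0.2906]
ee_rot: [-3.13, 0.023, 1.525]
wrist_force: [-0.4, -0.4, 0.0]
width: 0.0427
```

Request:
apply_moves([
  [-1, -1, 0.45, 0, 0, 0, -0.4],
  [-1, -1, 0.45, 0, 0, 0, -0.3],
  [-1, -1, 0.45, 0, 0, 0, 0],
  [-1, -1, 0.45, 0, 0, 0, 0],
  [-1, -1, 0.45, 0, 0, 0, 0],
  [-1, -1, 0.45, 0, 0, 0, 0],
  [-1, -1, 0.45, 0, 0, 0, 0],
  [-1, -1, 0.45, 0, 0, 0, 0],
  [-1, -1, 0.45, 0, 0, 0, 0],
  [-1, -1, 0.45, 0, 0, 0, 0],
  [-1, -1, 0.45, 0, 0, 0, 0],
  [-1, -1, 0.45, 0, 0, 0, 0],
  [-1, -1, 0.45, 0, 0, 0, 0],
  [-1, -1, 0.45, 0, 0, 0, 0],
  [-1, -1, 0.45, 0, 0, 0, 0],
  [-1, -1, 0.45, 0, 0, 0, 0],
  [-1, -1, 0.45, 0, 0, 0, 0],
  [-1, -1, 0.45, 0, 0, 0, 0],
  [-1, -1, 0.45, 0, 0, 0, 0],
  [-1, -1, 0.45, 0, 0, 0, 0],
])

```text
t: 3.18
tool_pos: [0.387, 0.1139, 0.2899]
ee_rot: [-3.117, 0.029, 1.583]
wrist_force: [0.5, -0.2, 0.2]
width: 0.0004
```

```bash
cat >> h.py <<'E'
from scipy.spatial.transform import Rotation as Ro
def turn(yaw=np.pi/2):
    s=status.get_state(); R=Ro.from_euler('xyz',s['ee_rot']); Rt=Ro.from_euler('xyz',[np.pi,0,yaw])
    return (R.inv()*Rt).as_rotvec()/np.radians(4)
def togo(p):
    s=status.get_state(); R=Ro.from_euler('xyz',s['ee_rot'])
    return R.inv().apply(np.array(p)-s['tool_pos'])/0.02
E
python3 - <<'E'
from h import *
print(turn()); print(np.round(camera_params('wrist')['hand_eye'],4)); print(camera_params('wrist')['mtx'])
E
```

```text
[-0.35385764  0.42320977  0.17606417]
[[-7.000e-04 -9.582e-01 -2.860e-01  7.410e-02]
 [ 1.000e+00 -1.000e-04 -2.300e-03 -1.600e-03]
 [ 2.200e-03 -2.860e-01  9.582e-01 -1.428e-01]
 [ 0.000e+00  0.000e+00  0.000e+00  1.000e+00]]
[[311.65245457   0.         254.91231385]
 [  0.         311.65245457 193.83217427]
 [  0.           0.           1.        ]]
```

Request:
apply_moves([
  [-1, -1, 0.6, 0, -0.35, 0.42, 0.17],
  [-1, -1, 0.6, 0, 0, 0, 0],
  [-1, -1, 0.6, 0, 0, 0, 0],
  [-1, -1, 0.6, 0, 0, 0, 0],
  [-1, -1, 0.6, 0, 0, 0, 0],
  [-1, -1, 0.6, 0, 0, 0, 0],
  [-1, -1, 0.6, 0, 0, 0, 0],
  [-1, -1, 0.6, 0, 0, 0, 0],
  [-1, -1, 0.6, 0, 0, 0, 0],
  [-1, -1, 0.6, 0, 0, 0, 0],
  [-1, -0.8, 0.5, 0, 0, 0, 0],
  [-1, 0, 0, 0, 0, 0, 0],
  [-1, 0, 0, 0, 0, 0, 0],
])

```text
t: 4.27
tool_pos: [0.5195, -0.118, 0.2836]
ee_rot: [-3.133, -0.003, 1.564]
wrist_force: [-0.3, 1.0, -0.6]
width: 0.0001
```

```bash
python3 - <<'E'
from h import *
im,d=snap('wrist','w0');print(turn(),togo([.5205,-.1115,.2]))
cv2.imwrite('pics/w0b.png',cv2.resize(im[:,:,::-1],(800,600),interpolation=2))
E
```

```text
[-0.12646843 -0.03143456 -0.09397986] [0.31313157 0.08381742 4.1759439 ]
```

View pics/w0b.png

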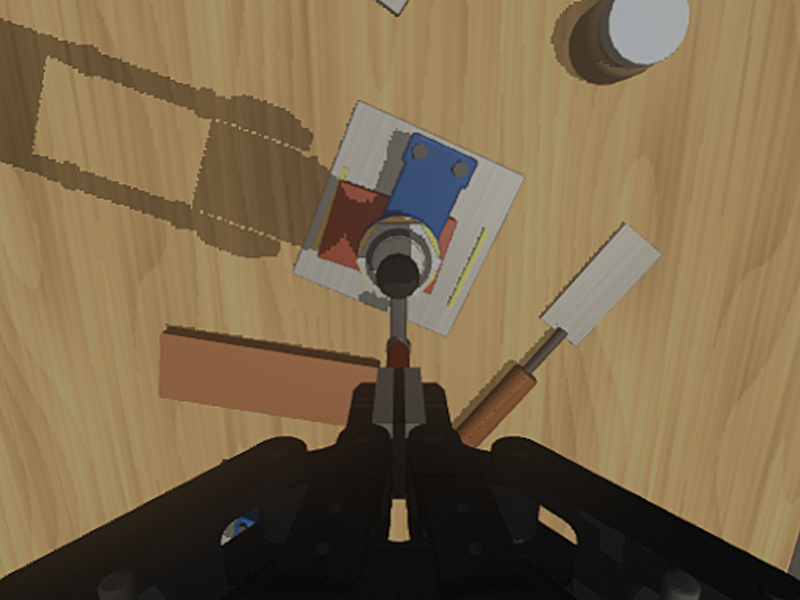

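```bash
python3 - <<'E'
from h import *
w=np.load('pics/w0.npz');im=w['im'];d=w['d']
c=im[130:240,205:305,::-1];cv2.imwrite('pics/w0c.png',cv2.resize(c,None,fx=5.4,fy=5.4,interpolation=2))
T=np.eye(4);T[:3,:3]=Ro.from_euler('xyz',w['rot']).as_matrix();T[:3,3]=w['pos'];T=T@np.array(camera_params('wrist')['hand_eye'])
# point cloud of region
K=np.array(camera_params('wrist')['mtx']);dc=np.array(camera_params('wrist')['dist_coeffs'])
vv,uu=np.mgrid[100:240,180:330]
n=cv2.undistortPoints(np.stack([uu,vv],-1).reshape(-1,1,2).astype(float),K,dc)[:,0]
D=d[100:240,180:330].ravel();P=np.c_[n*D[:,None],D]@T[:3,:3].T+T[:3,3]
np.save('pics/P.npy',P)
rgb=im[100:240,180:330].reshape(-1,3).astype(int)
m=(P[:,2]>.13)&(rgb.max(1)<90)&(np.hypot(P[:,0]-.52,P[:,1]+.11)<.03)
print('knob',m.sum(),P[m].mean(0),P[m].min(0),P[m].max(0),np.median(P[m][:,2]))
top=m&(P[:,2]>np.percentile(P[m][:,2],70)-.002)
(cx),r=cv2.minEnclosingCircle(P[top][:,:2].astype(np.float32));print(cx,r,P[top].mean(0))
for lo,hi in [(.075,.083),(.088,.1),(.1,.107),(.107,.113)]:
  q=(P[:,2]>lo)&(P[:,2]<hi)&(np.hypot(P[:,0]-.52,P[:,1]+.11)<.04);print(lo,q.sum(),P[q].mean(0) if q.any() else '')
E
```

```text
knob 774 [ 0.5155729  -0.10792911  0.1759625 ] [ 0.50250987 -0.12166294  0.14102021] [ 0.52792754 -0.09677089  0.29435983] 0.1540102992353509
(0.5152809023857117, -0.10937439650297165) 0.01277441531419754 [ 0.51551093 -0.10859307  0.17889408]
0.075 464 [ 0.52928927 -0.08008216  0.07990428]
0.088 268 [ 0.51504951 -0.09475145  0.09284483]
0.1 986 [ 0.51519932 -0.10913342  0.10462999]
0.107 427 [ 0.51508067 -0.10188913  0.10933639]
```

View pics/w0c.png

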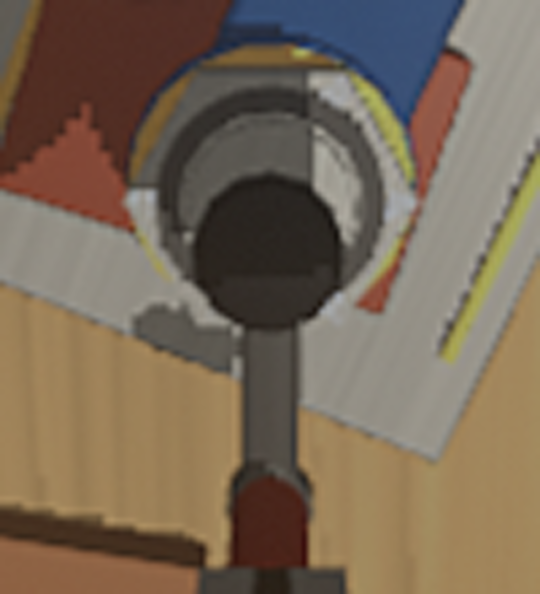

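The wrist view puts the knob axis at (0.515, -0.109) with a fitted radius of 12.8 mm, where 13 is expected. The fixed cameras gave (0.520, -0.111). In the image the fingertips line up with the knob to within about 1 mm, so I'll use (0.517, -0.110) and press with closed fingers.

Request:
apply_moves([
  [-1, 0.37, -0.12, 1, -0.12, -0.03, -0.09],
  [-1, 0, 0, 1, 0, 0, 0],
  [-1, 0, 0, 1, 0, 0, 0],
  [-1, 0, 0, 1, 0, 0, 0],
  [-1, 0, 0, 1, 0, 0, 0],
  [-1, 0, 0, 0.6, 0, 0, 0],
  [-1, 0, 0, 0, 0, 0, 0],
  [-1, 0, 0, 0, 0, 0, 0],
])

```text
t: 4.98
tool_pos: [0.512, -0.1011, 0.1693]
ee_rot: [3.141, -0.003, 1.578]
wrist_force: [0.3, -0.7, 0.2]
width: 0.0001
```

```bash
python3 - <<'E'
from h import *
snap('scene','s1');im,d=snap('wrist','w1');print(turn(),togo([.517,-.1105,.155]),status.get_state()['wrist_force'])
a=cv2.resize(cv2.imread('pics/s1.png')[120:250,170:300],(520,520),interpolation=2)
b=cv2.resize(im[90:384,110:404,::-1],(520,520),interpolation=2)
cv2.imwrite('pics/c1.png',cv2.resize(np.hstack([a,b]),(800,400)))
E
```

```text
[ 0.02948945 -0.03855547  0.09819548] [-0.44969771  0.20876808  0.75337555] [-1.00710132 -0.68242717  0.77898535]
```

View pics/c1.png

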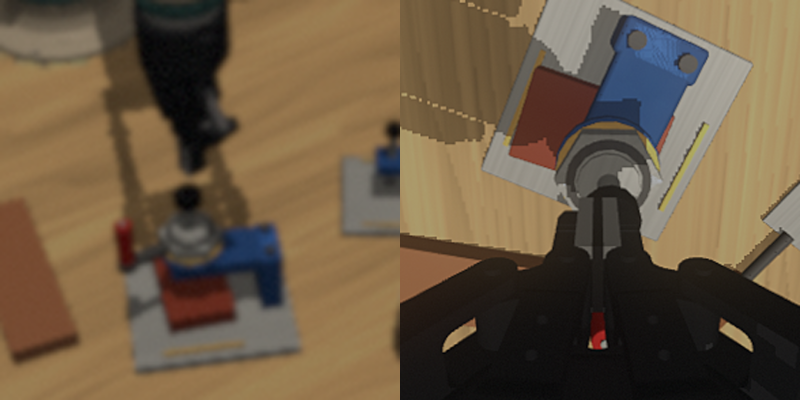

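Request:
apply_moves([
  [-1, -0.45, 0.2, 0.3, 0, 0, 0.1],
  [-1, 0, 0, 0, 0, 0, 0],
  [-1, 0, 0, 0, 0, 0, 0],
])

```text
t: 5.33
tool_pos: [0.5191, -0.1116, 0.1667]
ee_rot: [3.134, -0.0, 1.571]
wrist_force: [1.0, 0.0, 0.0]
width: 0.0001
```

Request:
apply_moves([
  [-1, 0, -0.1, 0.1, 0, 0, 0],
  [-1, 0, 0, 0.1, 0, 0, 0],
  [-1, 0, 0, 0.1, 0, 0, 0],
  [-1, 0, 0, 0.1, 0, 0, 0],
  [-1, 0, 0, 0.1, 0, 0, 0],
  [-1, 0, 0, 0, 0, 0, 0],
])

```text
t: 5.83
tool_pos: [0.5177, -0.1125, 0.1568]
ee_rot: [3.131, 0.0, 1.57]
wrist_force: [0.7, -0.2, 0.4]
width: -0.0
```

Request:
apply_moves([
  [-1, 0.05, 0, 0.1, 0, 0, 0],
  [-1, 0, 0, 0.1, 0, 0, 0],
  [-1, 0, 0, 0.1, 0, 0, 0],
  [-1, 0, 0, 0.1, 0, 0, 0],
  [-1, 0, 0, 0.1, 0, 0, 0],
  [-1, 0, 0, 0.1, 0, 0, 0],
])

```text
t: 6.33
tool_pos: [0.5179, -0.1114, 0.1451]
ee_rot: [3.131, 0.001, 1.57]
wrist_force: [-1.6, -0.4, 3.3]
width: -0.0003
```

Pushing at about 3–4 N, so the pin is sliding. I'll continue and slow down near 0.135.

Request:
apply_moves([
  [-1, 0, 0, 0.1, 0, 0, 0],
  [-1, 0, 0, 0.1, 0, 0, 0],
  [-1, 0, 0, 0.1, 0, 0, 0],
  [-1, 0, 0, 0.05, 0, 0, 0],
  [-1, 0, 0, 0.05, 0, 0, 0],
])

```text
t: 6.75
tool_pos: [0.5179, -0.1114, 0.1362]
ee_rot: [3.131, 0.001, 1.57]
wrist_force: [-0.8, 0.1, 3.1]
width: 0.0001
```

Request:
apply_moves([
  [-1, 0, 0, 0.04, 0, 0, 0],
  [-1, 0, 0, 0.03, 0, 0, 0],
  [-1, 0, 0, 0.03, 0, 0, 0],
])

```text
t: 7.0
tool_pos: [0.5179, -0.1114, 0.1338]
ee_rot: [3.131, 0.001, 1.57]
wrist_force: [-1.5, 0.5, 3.3]
width: 0.0001
```

Request:
apply_moves([
  [-1, 0, 0, 0.025, 0, 0, 0],
  [-1, 0, 0, 0.025, 0, 0, 0],
])

```text
t: 7.17
tool_pos: [0.5179, -0.1114, 0.133]
ee_rot: [3.131, 0.001, 1.57]
wrist_force: [-0.4, 0.9, 7.6]
width: -0.0002
```

Request:
apply_moves([
  [-1, 0, 0, 0.02, 0, 0, 0],
])

```text
t: 7.25
tool_pos: [0.5179, -0.1114, 0.1331]
ee_rot: [3.131, 0.001, 1.57]
wrist_force: [-1.5, 0.0, 5.2]
width: 0.0003
```

Request:
apply_moves([
  [-1, 0, 0, 0.04, 0, 0, 0],
  [-1, 0, 0, 0.04, 0, 0, 0],
])

```text
t: 7.42
tool_pos: [0.5179, -0.1114, 0.133]
ee_rot: [3.13, 0.001, 1.57]
wrist_force: [-2.0, 0.2, 8.7]
width: 0.0004
```

The pin stopped at 0.133 with the force rising, so the foot is on the slip. I'll hold briefly, lift, and move above the grip.

Request:
apply_moves([
  [-1, 0, 0, 0.02, 0, 0, 0],
  [-1, 0, 0, 0.02, 0, 0, 0],
  [-1, 0, 0, -0.1, 0, 0, 0],
  [-1, 0, 0, -0.9, 0.1, 0, 0],
  [-1, 0, 0, -1, 0, 0, 0],
  [-1, 0, 0, -1, 0, 0, 0],
  [0, -1, 0, -0.5, 0, 0, 0],
  [0, -1, 0, 0, 0, 0, 0],
  [0, -0.6, 0, 0, 0, 0, 0],
  [0, 0, 0, 0, 0, 0, 0],
  [0, 0, 0, 0, 0, 0, 0],
])

```text
t: 8.33
tool_pos: [0.5177, -0.1639, 0.202]
ee_rot: [3.139, -0.001, 1.571]
wrist_force: [-0.2, 0.3, 0.1]
width: 0.0427
```

```bash
python3 - <<'E'
from h import *
im,d=snap('wrist','w2');print(turn(),togo([.515,-.175,.16]),status.get_state()['tool_pos'])
cv2.imwrite('pics/w2b.png',cv2.resize(im[60:384,80:440,::-1],None,fx=1.8,fy=1.8,interpolation=2))
E
```

```text
[ 0.02861314 -0.01887822  0.00915558] [-0.56313889 -0.13754259  2.08854585] [ 0.51766021 -0.16379056  0.20179113]
```

View pics/w2b.png

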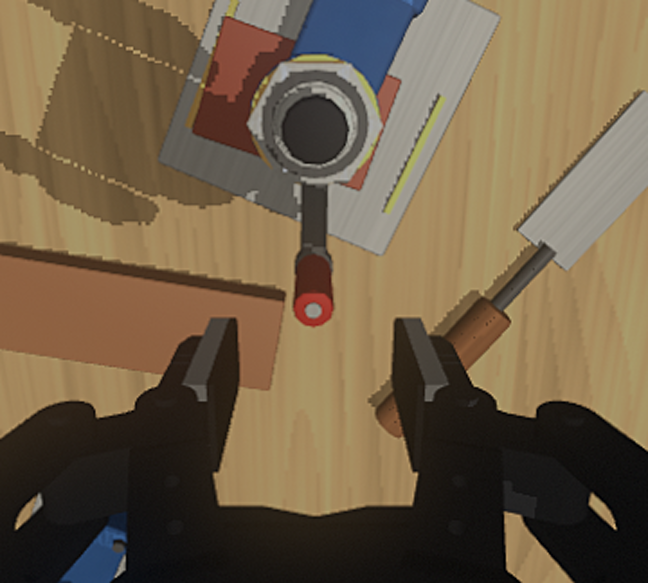

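```bash
python3 - <<'E'
from h import *
w=np.load('pics/w2.npz');d=w['d']
T=np.eye(4);T[:3,:3]=Ro.from_euler('xyz',w['rot']).as_matrix();T[:3,3]=w['pos'];T=T@np.array(camera_params('wrist')['hand_eye'])
k=atz(ray('wrist',255,132.2,T),.133);
for z in(.147,.149): print('grip',atz(ray('wrist',254.2,231.1,T),z))
print('knob',k)
for u,v in((255,131),(254,231)):
  o,r=ray('wrist',u,v,T);print(o+r*d[v,u])
# finger tip mid px predicted for TCP
p=camera_params('wrist');H=np.linalg.inv(p['hand_eye']);print(cv2.projectPoints(np.array([[0,0,0.]]),H[:3,:3],H[:3,3],np.array(p['mtx']),np.array(p['dist_coeffs']))[0]-[80,60])
E
```

```text
grip [ 0.51527648 -0.17549997  0.147     ]
grip [ 0.51528148 -0.17463623  0.149     ]
knob [ 0.51587265 -0.10983187  0.133     ]
[ 0.51587323 -0.1090574   0.13278658]
[ 0.51514733 -0.17432377  0.14955331]
[[[178.83057718 193.25285232]]]
```

The wrist view is clear: the knob centre is at (0.516, -0.110) and the grip top at (0.515, -0.175, 0.149). I'll descend with the jaws straddling the grip.

Request:
apply_moves([
  [0, -0.55, -0.05, 0, 0, 0, 0],
  [0, 0, 0, 0, 0, 0, 0],
  [0, 0, 0, 0.8, 0, 0, 0],
  [0, 0, 0, 0.8, 0, 0, 0],
  [0, 0, 0, 0.8, 0, 0, 0],
  [0, 0, 0, 0.4, 0, 0, 0],
  [0, 0, 0, 0, 0, 0, 0],
])

```text
t: 8.97
tool_pos: [0.5162, -0.1725, 0.1424]
ee_rot: [3.141, -0.004, 1.573]
wrist_force: [-1.5, 0.3, -0.3]
width: 0.0426
```

Request:
apply_moves([
  [0, -0.13, 0.02, 0.4, 0, 0, 0],
  [0, 0, 0, 0.4, 0, 0, 0],
  [0, 0, 0, 0.4, 0, 0, 0],
  [0, 0, 0, 0.3, 0, 0, 0],
  [0, 0, 0, 0, 0, 0, 0],
  [0, 0, 0, 0, 0, 0, 0],
])

```text
t: 9.47
tool_pos: [0.5177, -0.1751, 0.1107]
ee_rot: [3.139, -0.004, 1.574]
wrist_force: [-0.3, 0.3, -0.2]
width: 0.0428
```

```bash
python3 - <<'E'
from h import *
snap('scene','s3');im,d=snap('wrist','w3');print(turn(),togo([.5165,-.175,.11]),status.get_state()['tool_pos'])
a=cv2.resize(cv2.imread('pics/s3.png')[120:250,170:300],(520,520),interpolation=2)
b=cv2.resize(im[90:384,110:404,::-1],(520,520),interpolation=2)
cv2.imwrite('pics/c3.png',cv2.resize(np.hstack([a,b]),(800,400)))
E
```

```text
[ 0.03822409 -0.05357629  0.04542983] [ 0.00554363 -0.06053855  0.05032263] [ 0.51770843 -0.17511081  0.11100927]
```

View pics/c3.png

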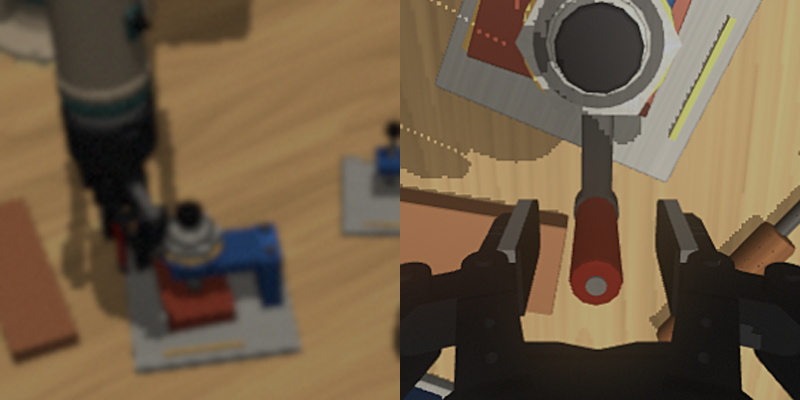

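The grip stands between the pads, at (597,285) against a jaw midline of about 600. Closing gently.

Request:
apply_moves([
  [-1, 0, -0.04, 0, 0, 0, 0],
  [-1, 0, 0, 0, 0, 0, 0],
  [-1, 0, 0, 0, 0, 0, 0],
  [-1, 0, 0, 0, 0, 0, 0],
  [-1, 0, 0, 0, 0, 0, 0],
  [-1, 0, 0, 0, 0, 0, 0],
], squeeze=25)

```text
t: 10.07
tool_pos: [0.517, -0.1753, 0.1121]
ee_rot: [3.138, -0.003, 1.574]
wrist_force: [-0.1, -0.5, -1.3]
width: 0.0155
```

```bash
python3 - <<'E'
from h import *
s=status.get_state();print(s['tool_pos'],s['ee_rot'],s['wrist_force'],s['width'])
im,d=snap('wrist','w4')
b=cv2.resize(im[90:384,110:404,::-1],(600,600),interpolation=2)
cv2.imwrite('pics/c4.png',b)
E
```

```text
[ 0.51704811 -0.17533108  0.11209464] [ 3.13757535e+00 -2.74239307e-03  1.57417324e+00] [-0.05902779 -0.4972739  -1.27635729] 0.015456360871090776
```

View pics/c4.png

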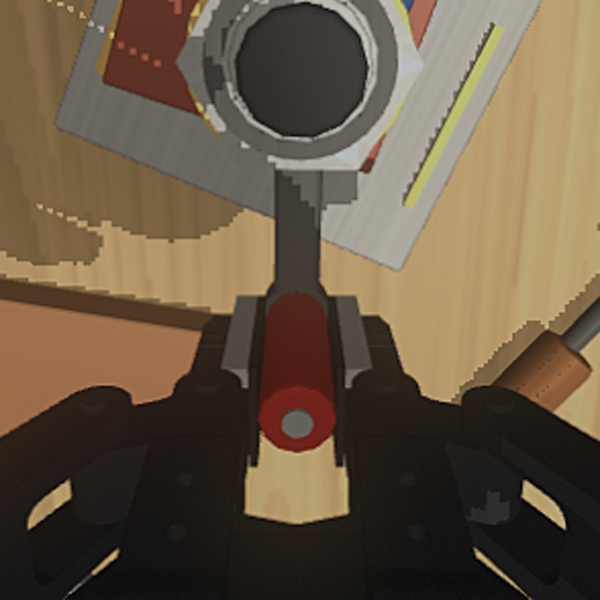

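Gripped: width is 15.5 mm, and the grip lies between the pads. Next is a helper to work out arc rows and report the force's tangential and radial parts.

```bash
cat >> h.py <<'E'
C=np.array([.5175,-.1103]);RR=.065
def rep():
    s=status.get_state();v=s['tool_pos'][:2]-C;a=np.arctan2(v[1],v[0]);f=s['wrist_force']
    er=np.array([np.cos(a),np.sin(a)]);et=np.array([np.sin(a),-np.cos(a)])
    print('t',round(s['t'],2),'ang',round(np.degrees(a),1),'r',round(np.hypot(*v)*1e3,2),'z',round(s['tool_pos'][2]*1e3,2),'pull',round(-f[:2]@et,1),'rad',round(f[:2]@er,1),'fz',round(f[2],1),'w',round(s['width']*1e3,1),'turn',np.round(turn(),2))
    return a
def arc(n,deg):
    a=rep();s=status.get_state();R=Ro.from_euler('xyz',s['ee_rot']);p=s['tool_pos'][:2]
    for k in range(1,n+1):
        b=a-np.radians(deg)*k;q=C+RR*np.array([np.cos(b),np.sin(b)])
        e=R.inv().apply(np.r_[q-p,0])/.02;p=q
        print('[-1,%.2f,%.2f,0,0,0,0],'%(e[0],e[1]),end=' ')
    print()
E
python3 -c "
from h import *
arc(10,4)"
```

```text
t 10.12 ang -90.4 r 65.03 z 112.11 pull -1.1 rad 0.1 fz -0.7 w 15.0 turn [ 0.06 -0.04  0.05]
[-1,0.01,-0.23,0,0,0,0], [-1,0.03,-0.23,0,0,0,0], [-1,0.04,-0.22,0,0,0,0], [-1,0.06,-0.22,0,0,0,0], [-1,0.07,-0.22,0,0,0,0], [-1,0.09,-0.21,0,0,0,0], [-1,0.10,-0.20,0,0,0,0], [-1,0.12,-0.20,0,0,0,0], [-1,0.13,-0.19,0,0,0,0], [-1,0.14,-0.18,0,0,0,0],
```

Request:
apply_moves([
  [-1, 0.01, -0.23, 0, 0.05, 0, 0.05],
  [-1, 0.03, -0.23, 0, 0, 0, 0],
  [-1, 0.04, -0.22, 0, 0, 0, 0],
  [-1, 0.06, -0.22, 0, 0, 0, 0],
])

```text
t: 10.45
tool_pos: [0.5033, -0.1736, 0.1125]
ee_rot: [3.13, -0.0, 1.57]
wrist_force: [3.7, -1.1, -4.2]
width: 0.0154
```

```bash
python3 -c "
from h import *
arc(12,4)"
```

```text
t 10.45 ang -102.7 r 64.84 z 112.48 pull 3.9 rad 0.3 fz -4.2 w 15.4 turn [ 0.16 -0.01 -0.02]
[-1,0.05,-0.22,0,0,0,0], [-1,0.07,-0.21,0,0,0,0], [-1,0.09,-0.21,0,0,0,0], [-1,0.10,-0.20,0,0,0,0], [-1,0.12,-0.20,0,0,0,0], [-1,0.13,-0.19,0,0,0,0], [-1,0.14,-0.18,0,0,0,0], [-1,0.15,-0.17,0,0,0,0], [-1,0.16,-0.16,0,0,0,0], [-1,0.18,-0.14,0,0,0,0], [-1,0.18,-0.13,0,0,0,0], [-1,0.19,-0.12,0,0,0,0],
```

Request:
apply_moves([
  [-1, 0.05, -0.22, 0.03, 0.1, 0, 0],
  [-1, 0.07, -0.21, 0.01, 0, 0, 0],
  [-1, 0.09, -0.21, 0.01, 0, 0, 0],
  [-1, 0.1, -0.2, 0.01, 0, 0, 0],
  [-1, 0.12, -0.2, 0.01, 0, 0, 0],
  [-1, 0.13, -0.19, 0.01, 0, 0, 0],
  [-1, 0.14, -0.18, 0.01, 0, 0, 0],
  [-1, 0.15, -0.17, 0.01, 0, 0, 0],
  [-1, 0.16, -0.16, 0.01, 0, 0, 0],
  [-1, 0.18, -0.14, 0.01, 0, 0, 0],
])

```text
t: 11.28
tool_pos: [0.4655, -0.1493, 0.1114]
ee_rot: [3.128, 0.004, 1.568]
wrist_force: [5.0, -1.9, -2.5]
width: 0.0152
```

```bash
python3 -c "
from h import *
arc(16,4.5)"
```

```text
t 11.28 ang -143.2 r 65.0 z 111.37 pull 4.5 rad -2.9 fz -2.5 w 15.2 turn [ 0.2   0.05 -0.04]
[-1,0.21,-0.15,0,0,0,0], [-1,0.22,-0.13,0,0,0,0], [-1,0.23,-0.11,0,0,0,0], [-1,0.24,-0.09,0,0,0,0], [-1,0.24,-0.07,0,0,0,0], [-1,0.25,-0.05,0,0,0,0], [-1,0.25,-0.03,0,0,0,0], [-1,0.25,-0.01,0,0,0,0], [-1,0.26,0.01,0,0,0,0], [-1,0.25,0.03,0,0,0,0], [-1,0.25,0.05,0,0,0,0], [-1,0.25,0.07,0,0,0,0], [-1,0.24,0.08,0,0,0,0], [-1,0.23,0.10,0,0,0,0], [-1,0.22,0.12,0,0,0,0], [-1,0.21,0.14,0,0,0,0],
```

Request:
apply_moves([
  [-1, 0.21, -0.14, 0.01, 0.1, 0, 0],
  [-1, 0.22, -0.12, 0.01, 0, 0, 0],
  [-1, 0.23, -0.1, 0.01, 0, 0, 0],
  [-1, 0.24, -0.08, 0.01, 0, 0, 0],
  [-1, 0.24, -0.06, 0.01, 0, 0, 0],
  [-1, 0.25, -0.05, 0.01, 0, 0, 0],
  [-1, 0.25, -0.03, 0.01, 0, 0, 0],
  [-1, 0.25, -0.01, 0.01, 0, 0, 0],
  [-1, 0.26, 0.01, 0, 0, 0, 0],
  [-1, 0.25, 0.03, 0.01, 0, 0, 0],
  [-1, 0.25, 0.05, 0.01, 0, 0, 0],
  [-1, 0.25, 0.07, 0, 0, 0, 0],
])

```text
t: 12.28
tool_pos: [0.455, -0.0923, 0.1105]
ee_rot: [3.133, 0.018, 1.573]
wrist_force: [4.1, -5.0, -2.5]
width: 0.0154
```

```bash
python3 -c "
from h import *
arc(18,4.5)"
```

```text
t 12.28 ang 163.9 r 65.06 z 110.48 pull 3.7 rad -5.4 fz -2.5 w 15.4 turn [0.13 0.26 0.03]
[-1,0.24,0.08,0,0,0,0], [-1,0.23,0.10,0,0,0,0], [-1,0.23,0.12,0,0,0,0], [-1,0.22,0.14,0,0,0,0], [-1,0.21,0.15,0,0,0,0], [-1,0.19,0.17,0,0,0,0], [-1,0.18,0.18,0,0,0,0], [-1,0.16,0.20,0,0,0,0], [-1,0.15,0.21,0,0,0,0], [-1,0.13,0.22,0,0,0,0], [-1,0.11,0.23,0,0,0,0], [-1,0.10,0.24,0,0,0,0], [-1,0.08,0.24,0,0,0,0], [-1,0.06,0.25,0,0,0,0], [-1,0.04,0.25,0,0,0,0], [-1,0.02,0.25,0,0,0,0], [-1,-0.00,0.26,0,0,0,0], [-1,-0.02,0.25,0,0,0,0],
```

```bash
sed -i 's/C=np.array(\[.5175/C=np.array([.5183/' h.py; python3 -c "
from h import *
arc(16,5)"
```

```text
t 12.28 ang 164.1 r 65.83 z 110.48 pull 3.7 rad -5.4 fz -2.5 w 15.4 turn [0.13 0.26 0.03]
[-1,0.26,0.13,0,0,0,0], [-1,0.26,0.11,0,0,0,0], [-1,0.25,0.14,0,0,0,0], [-1,0.24,0.16,0,0,0,0], [-1,0.22,0.18,0,0,0,0], [-1,0.21,0.20,0,0,0,0], [-1,0.19,0.21,0,0,0,0], [-1,0.17,0.23,0,0,0,0], [-1,0.15,0.24,0,0,0,0], [-1,0.13,0.25,0,0,0,0], [-1,0.10,0.26,0,0,0,0], [-1,0.08,0.27,0,0,0,0], [-1,0.06,0.28,0,0,0,0], [-1,0.03,0.28,0,0,0,0], [-1,0.01,0.28,0,0,0,0], [-1,-0.02,0.28,0,0,0,0],
```

Request:
apply_moves([
  [-1, 0.26, 0.13, 0.01, 0.1, 0.2, 0],
  [-1, 0.26, 0.11, 0.01, 0, 0, 0],
  [-1, 0.25, 0.14, 0.01, 0, 0, 0],
  [-1, 0.24, 0.16, 0.01, 0, 0, 0],
  [-1, 0.22, 0.18, 0.01, 0, 0, 0],
  [-1, 0.21, 0.2, 0.01, 0, 0, 0],
  [-1, 0.19, 0.21, 0, 0, 0, 0],
  [-1, 0.17, 0.23, 0.01, 0, 0, 0],
  [-1, 0.15, 0.24, 0.01, 0, 0, 0],
  [-1, 0.13, 0.25, 0, 0, 0, 0],
  [-1, 0.1, 0.26, 0.01, 0, 0, 0],
  [-1, 0.08, 0.27, 0.01, 0, 0, 0],
])

```text
t: 13.28
tool_pos: [0.4883, -0.052, 0.109]
ee_rot: [-3.114, 0.03, 1.586]
wrist_force: [-2.5, -3.1, 5.1]
width: 0.0153
```

```bash
python3 -c "
from h import *
arc(18,5)"
```

```text
t 13.28 ang 117.2 r 65.6 z 108.97 pull 3.6 rad -1.6 fz 5.1 w 15.3 turn [-0.39  0.43  0.22]
[-1,0.09,0.27,0,0,0,0], [-1,0.09,0.27,0,0,0,0], [-1,0.07,0.28,0,0,0,0], [-1,0.04,0.28,0,0,0,0], [-1,0.02,0.28,0,0,0,0], [-1,-0.01,0.28,0,0,0,0], [-1,-0.03,0.28,0,0,0,0], [-1,-0.05,0.28,0,0,0,0], [-1,-0.08,0.27,0,0,0,0], [-1,-0.10,0.26,0,0,0,0], [-1,-0.13,0.25,0,0,0,0], [-1,-0.15,0.24,0,0,0,0], [-1,-0.17,0.23,0,0,0,0], [-1,-0.19,0.21,0,0,0,0], [-1,-0.20,0.20,0,0,0,0], [-1,-0.22,0.18,0,0,0,0], [-1,-0.24,0.16,0,0,0,0], [-1,-0.25,0.14,0,0,0,0],
```

Request:
apply_moves([
  [-1, 0.09, 0.27, -0.02, -0.1, 0.1, 0.05],
  [-1, 0.09, 0.27, -0.02, -0.08, 0.08, 0.05],
  [-1, 0.07, 0.28, -0.01, -0.08, 0.08, 0.05],
  [-1, 0.04, 0.28, 0, -0.05, 0.05, 0],
  [-1, 0.02, 0.28, 0, 0, 0, 0],
  [-1, -0.01, 0.28, 0, 0, 0, 0],
  [-1, -0.03, 0.28, 0, 0, 0, 0],
  [-1, -0.05, 0.28, 0.01, 0, 0, 0],
  [-1, -0.08, 0.27, 0, 0, 0, 0],
  [-1, -0.1, 0.26, 0.01, 0, 0, 0],
])

```text
t: 14.12
tool_pos: [0.5298, -0.046, 0.1084]
ee_rot: [-3.104, 0.002, 1.577]
wrist_force: [-3.5, 1.2, 7.6]
width: 0.0155
```

```bash
python3 -c "
from h import *
arc(18,5)"
```

```text
t 14.12 ang 79.9 r 65.31 z 108.42 pull 3.7 rad 0.6 fz 7.6 w 15.5 turn [-0.53  0.03  0.08]
[-1,-0.08,0.27,0,0,0,0], [-1,-0.09,0.27,0,0,0,0], [-1,-0.11,0.26,0,0,0,0], [-1,-0.13,0.25,0,0,0,0], [-1,-0.15,0.24,0,0,0,0], [-1,-0.17,0.22,0,0,0,0], [-1,-0.19,0.21,0,0,0,0], [-1,-0.21,0.19,0,0,0,0], [-1,-0.23,0.17,0,0,0,0], [-1,-0.24,0.15,0,0,0,0], [-1,-0.25,0.13,0,0,0,0], [-1,-0.26,0.11,0,0,0,0], [-1,-0.27,0.08,0,0,0,0], [-1,-0.28,0.06,0,0,0,0], [-1,-0.28,0.03,0,0,0,0], [-1,-0.28,0.01,0,0,0,0], [-1,-0.28,-0.01,0,0,0,0], [-1,-0.28,-0.04,0,0,0,0],
```

Request:
apply_moves([
  [-1, -0.08, 0.27, -0.04, -0.15, 0, 0.03],
  [-1, -0.09, 0.27, -0.03, -0.15, 0, 0],
  [-1, -0.11, 0.26, -0.03, -0.1, 0, 0],
  [-1, -0.13, 0.25, -0.02, -0.1, 0, 0],
  [-1, -0.15, 0.24, -0.01, 0, 0, 0],
  [-1, -0.17, 0.22, 0, 0, 0, 0],
  [-1, -0.19, 0.21, 0, 0, 0, 0],
  [-1, -0.21, 0.19, 0, 0, 0, 0],
])

```text
t: 14.78
tool_pos: [0.5615, -0.0619, 0.1086]
ee_rot: [-3.12, -0.012, 1.573]
wrist_force: [-2.9, 2.7, 4.9]
width: 0.0152
```

```bash
python3 -c "
from h import *
arc(18,5)"
```

```text
t 14.78 ang 48.3 r 64.88 z 108.63 pull 3.9 rad 0.1 fz 4.9 w 15.2 turn [-0.3  -0.18  0.04]
[-1,-0.19,0.21,0,0,0,0], [-1,-0.22,0.18,0,0,0,0], [-1,-0.23,0.17,0,0,0,0], [-1,-0.24,0.14,0,0,0,0], [-1,-0.26,0.12,0,0,0,0], [-1,-0.27,0.10,0,0,0,0], [-1,-0.27,0.08,0,0,0,0], [-1,-0.28,0.05,0,0,0,0], [-1,-0.28,0.03,0,0,0,0], [-1,-0.28,0.00,0,0,0,0], [-1,-0.28,-0.02,0,0,0,0], [-1,-0.28,-0.05,0,0,0,0], [-1,-0.27,-0.07,0,0,0,0], [-1,-0.27,-0.09,0,0,0,0], [-1,-0.26,-0.12,0,0,0,0], [-1,-0.25,-0.14,0,0,0,0], [-1,-0.23,-0.16,0,0,0,0], [-1,-0.22,-0.18,0,0,0,0],
```

Request:
apply_moves([
  [-1, -0.19, 0.21, -0.02, -0.1, -0.1, 0],
  [-1, -0.22, 0.18, -0.01, -0.1, -0.05, 0],
  [-1, -0.23, 0.17, 0, -0.05, -0.03, 0],
  [-1, -0.24, 0.14, 0, 0, 0, 0],
  [-1, -0.26, 0.12, 0, 0, 0, 0],
  [-1, -0.27, 0.1, 0, 0, 0, 0],
  [-1, -0.27, 0.08, 0, 0, 0, 0],
  [-1, -0.28, 0.05, 0, 0, 0, 0],
  [-1, -0.28, 0.03, 0, 0, 0, 0],
  [-1, -0.28, 0, 0, 0, 0, 0],
])

```text
t: 15.62
tool_pos: [0.5831, -0.1138, 0.1078]
ee_rot: [-3.132, -0.006, 1.572]
wrist_force: [-2.9, 4.6, 6.1]
width: 0.015
```

```bash
python3 -c "
from h import *
arc(10,4.5)"
```

```text
t 15.62 ang -3.1 r 64.94 z 107.76 pull 4.5 rad -3.2 fz 6.1 w 15.0 turn [-0.13 -0.08  0.02]
[-1,-0.25,-0.02,0,0,0,0], [-1,-0.25,-0.04,0,0,0,0], [-1,-0.25,-0.06,0,0,0,0], [-1,-0.24,-0.08,0,0,0,0], [-1,-0.23,-0.10,0,0,0,0], [-1,-0.23,-0.12,0,0,0,0], [-1,-0.22,-0.14,0,0,0,0], [-1,-0.20,-0.15,0,0,0,0], [-1,-0.19,-0.17,0,0,0,0], [-1,-0.18,-0.18,0,0,0,0],
```

Request:
apply_moves([
  [-1, -0.25, -0.03, -0.03, -0.05, 0, 0],
  [-1, -0.25, -0.04, -0.02, -0.05, 0, 0],
  [-1, -0.25, -0.06, -0.01, 0, 0, 0],
  [-1, -0.24, -0.08, 0, 0, 0, 0],
  [-1, -0.23, -0.1, 0, 0, 0, 0],
  [-1, -0.23, -0.12, 0, 0, 0, 0],
  [-1, -0.22, -0.14, 0, 0, 0, 0],
  [-1, -0.2, -0.15, 0, 0, 0, 0],
])

```text
t: 16.28
tool_pos: [0.5706, -0.149, 0.1075]
ee_rot: [3.139, -0.02, 1.567]
wrist_force: [-0.7, 5.8, 3.8]
width: 0.0152
```

```bash
python3 -c "
from h import *
arc(12,3)"
```

```text
t 16.28 ang -36.5 r 65.08 z 107.5 pull 4.3 rad -4.0 fz 3.8 w 15.2 turn [ 0.03 -0.28 -0.05]
[-1,-0.13,-0.11,0,0,0,0], [-1,-0.13,-0.11,0,0,0,0], [-1,-0.12,-0.12,0,0,0,0], [-1,-0.12,-0.12,0,0,0,0], [-1,-0.11,-0.13,0,0,0,0], [-1,-0.10,-0.14,0,0,0,0], [-1,-0.10,-0.14,0,0,0,0], [-1,-0.09,-0.15,0,0,0,0], [-1,-0.08,-0.15,0,0,0,0], [-1,-0.07,-0.15,0,0,0,0], [-1,-0.06,-0.16,0,0,0,0], [-1,-0.06,-0.16,0,0,0,0],
```

Request:
apply_moves([
  [-1, -0.13, -0.11, 0, 0, -0.1, 0],
  [-1, -0.13, -0.11, 0, 0, -0.1, 0],
  [-1, -0.12, -0.12, 0, 0, 0, 0],
  [-1, -0.12, -0.12, 0, 0, 0, 0],
])

```text
t: 16.62
tool_pos: [0.5641, -0.1565, 0.1077]
ee_rot: [3.132, -0.014, 1.563]
wrist_force: [-0.3, 6.7, 3.9]
width: 0.0152
```

```bash
python3 -c "
from h import *
arc(12,3)"
```

```text
t 16.62 ang -45.3 r 65.1 z 107.68 pull 4.5 rad -5.0 fz 3.9 w 15.2 turn [ 0.13 -0.21 -0.11]
[-1,-0.11,-0.13,0,0,0,0], [-1,-0.11,-0.13,0,0,0,0], [-1,-0.10,-0.13,0,0,0,0], [-1,-0.10,-0.14,0,0,0,0], [-1,-0.09,-0.14,0,0,0,0], [-1,-0.08,-0.15,0,0,0,0], [-1,-0.07,-0.15,0,0,0,0], [-1,-0.07,-0.16,0,0,0,0], [-1,-0.06,-0.16,0,0,0,0], [-1,-0.05,-0.16,0,0,0,0], [-1,-0.04,-0.17,0,0,0,0], [-1,-0.03,-0.17,0,0,0,0],
```

Request:
apply_moves([
  [-1, -0.1, -0.14, 0, 0.05, -0.07, -0.05],
  [-1, -0.1, -0.14, 0, 0.03, -0.05, 0],
  [-1, -0.09, -0.14, 0, 0, 0, 0],
])

```text
t: 16.87
tool_pos: [0.5595, -0.1607, 0.1078]
ee_rot: [3.129, -0.011, 1.564]
wrist_force: [0.1, 5.6, 3.0]
width: 0.0153
```

```bash
python3 -c "
from h import *
arc(6,3)"
```

```text
t 16.87 ang -50.7 r 65.1 z 107.8 pull 3.6 rad -4.3 fz 3.0 w 15.3 turn [ 0.18 -0.16 -0.1 ]
[-1,-0.10,-0.14,0,0,0,0], [-1,-0.10,-0.14,0,0,0,0], [-1,-0.09,-0.14,0,0,0,0], [-1,-0.08,-0.15,0,0,0,0], [-1,-0.08,-0.15,0,0,0,0], [-1,-0.07,-0.16,0,0,0,0],
```

Request:
apply_moves([
  [-1, -0.09, -0.15, 0, 0.05, -0.05, -0.03],
  [-1, -0.09, -0.15, 0, 0.05, -0.03, 0],
  [-1, -0.08, -0.15, 0, 0, 0, 0],
  [-1, -0.07, -0.15, 0, 0, 0, 0],
])

```text
t: 17.2
tool_pos: [0.5535, -0.1651, 0.1078]
ee_rot: [3.123, -0.013, 1.562]
wrist_force: [1.1, 5.8, 3.9]
width: 0.0154
```

```bash
python3 -c "
from h import *
arc(6,3)"
```

```text
t 17.2 ang -57.3 r 65.14 z 107.79 pull 4.1 rad -4.3 fz 3.9 w 15.4 turn [ 0.27 -0.18 -0.12]
[-1,-0.08,-0.15,0,0,0,0], [-1,-0.08,-0.15,0,0,0,0], [-1,-0.07,-0.15,0,0,0,0], [-1,-0.07,-0.16,0,0,0,0], [-1,-0.06,-0.16,0,0,0,0], [-1,-0.05,-0.16,0,0,0,0],
```

Request:
apply_moves([
  [-1, -0.06, -0.16, 0, 0.08, -0.05, -0.03],
  [-1, -0.06, -0.16, 0, 0.05, -0.03, 0],
  [-1, -0.05, -0.16, 0, 0.03, 0, 0],
  [-1, -0.05, -0.17, 0, 0, 0, 0],
])

```text
t: 17.53
tool_pos: [0.548, -0.1683, 0.1079]
ee_rot: [3.118, -0.012, 1.561]
wrist_force: [1.4, 4.8, 2.7]
width: 0.0151
```

```bash
python3 -c "
from h import *
arc(6,3)"
```

```text
t 17.53 ang -62.9 r 65.12 z 107.87 pull 3.4 rad -3.6 fz 2.7 w 15.1 turn [ 0.34 -0.17 -0.15]
[-1,-0.07,-0.16,0,0,0,0], [-1,-0.07,-0.16,0,0,0,0], [-1,-0.06,-0.16,0,0,0,0], [-1,-0.05,-0.16,0,0,0,0], [-1,-0.04,-0.16,0,0,0,0], [-1,-0.03,-0.17,0,0,0,0],
```

Request:
apply_moves([
  [-1, -0.05, -0.17, 0, 0.1, -0.05, -0.04],
  [-1, -0.05, -0.17, 0, 0.06, -0.04, 0],
  [-1, -0.04, -0.17, 0, 0.05, 0, 0],
  [-1, -0.03, -0.17, 0, 0.03, 0, 0],
  [-1, -0.02, -0.17, 0, 0, 0, 0],
])

```text
t: 17.95
tool_pos: [0.5415, -0.1712, 0.1079]
ee_rot: [3.112, -0.01, 1.558]
wrist_force: [2.4, 4.2, 1.7]
width: 0.0154
```

```bash
python3 -c "
from h import *
arc(6,3)"
```

```text
t 17.95 ang -69.1 r 65.14 z 107.91 pull 3.7 rad -3.1 fz 1.7 w 15.4 turn [ 0.43 -0.14 -0.18]
[-1,-0.05,-0.16,0,0,0,0], [-1,-0.05,-0.16,0,0,0,0], [-1,-0.04,-0.16,0,0,0,0], [-1,-0.03,-0.17,0,0,0,0], [-1,-0.02,-0.17,0,0,0,0], [-1,-0.02,-0.17,0,0,0,0],
```

Request:
apply_moves([
  [-1, -0.04, -0.18, 0, 0.2, -0.08, -0.08],
  [-1, -0.04, -0.18, 0, 0.2, -0.06, -0.06],
  [-1, -0.03, -0.18, 0, 0.15, -0.04, -0.04],
  [-1, -0.02, -0.18, 0, 0.1, 0, 0],
  [-1, -0.01, -0.18, 0, 0.05, 0, 0],
])

```text
t: 18.37
tool_pos: [0.5344, -0.1735, 0.1079]
ee_rot: [3.139, -0.001, 1.566]
wrist_force: [2.0, 4.4, 1.0]
width: 0.0153
```

```bash
python3 -c "
from h import *
arc(6,3)"
```

```text
t 18.37 ang -75.7 r 65.21 z 107.89 pull 3.0 rad -3.8 fz 1.0 w 15.3 turn [ 0.03 -0.01 -0.06]
[-1,-0.03,-0.17,0,0,0,0], [-1,-0.03,-0.17,0,0,0,0], [-1,-0.02,-0.17,0,0,0,0], [-1,-0.01,-0.17,0,0,0,0], [-1,-0.00,-0.17,0,0,0,0], [-1,0.01,-0.17,0,0,0,0],
```

Request:
apply_moves([
  [-1, -0.02, -0.18, 0, 0, 0, -0.03],
  [-1, -0.02, -0.18, 0, 0, 0, 0],
  [-1, -0.01, -0.18, 0, 0.03, 0, 0],
  [-1, 0, -0.18, 0, 0.03, 0, 0],
  [-1, 0.01, -0.18, 0, 0, 0, 0],
])

```text
t: 18.78
tool_pos: [0.5291, -0.1746, 0.108]
ee_rot: [3.118, -0.002, 1.564]
wrist_force: [2.7, 3.1, 1.1]
width: 0.015
```

```bash
python3 -c "
from h import *
arc(6,3)"
```

```text
t 18.78 ang -80.5 r 65.2 z 107.96 pull 3.2 rad -2.6 fz 1.1 w 15.0 turn [ 0.34 -0.03 -0.09]
[-1,-0.01,-0.17,0,0,0,0], [-1,-0.02,-0.17,0,0,0,0], [-1,-0.01,-0.17,0,0,0,0], [-1,0.00,-0.17,0,0,0,0], [-1,0.01,-0.17,0,0,0,0], [-1,0.02,-0.17,0,0,0,0],
```

Request:
apply_moves([
  [-1, 0, -0.2, 0, 0.18, 0, -0.05],
  [-1, 0, -0.2, 0, 0.15, 0, -0.03],
  [-1, 0, -0.2, 0, 0.12, 0, 0],
  [-1, 0.01, -0.2, 0, 0.1, 0, 0],
  [-1, 0.02, -0.2, 0, 0.08, 0, 0],
])

```text
t: 19.2
tool_pos: [0.5204, -0.1756, 0.1079]
ee_rot: [3.141, -0.001, 1.567]
wrist_force: [3.9, 4.1, -0.3]
width: 0.0156
```

```bash
python3 -c "
from h import *
arc(6,3)"
```

```text
t 19.2 ang -88.1 r 65.29 z 107.91 pull 4.1 rad -3.9 fz -0.3 w 15.6 turn [ 0.01 -0.01 -0.06]
[-1,0.01,-0.17,0,0,0,0], [-1,0.01,-0.17,0,0,0,0], [-1,0.02,-0.17,0,0,0,0], [-1,0.02,-0.17,0,0,0,0], [-1,0.03,-0.17,0,0,0,0], [-1,0.04,-0.16,0,0,0,0],
```

Request:
apply_moves([
  [-1, 0.02, -0.2, 0.01, 0.06, 0, -0.04],
  [-1, 0.02, -0.2, 0.01, 0.06, 0, 0],
  [-1, 0.03, -0.2, 0.01, 0.06, 0, 0],
  [-1, 0.04, -0.2, 0.01, 0.06, 0, 0],
  [-1, 0.05, -0.19, 0.01, 0.06, 0, 0],
])

```text
t: 19.62
tool_pos: [0.5145, -0.1755, 0.1079]
ee_rot: [3.135, 0.003, 1.566]
wrist_force: [3.9, 2.0, 0.3]
width: 0.0154
```

```bash
python3 -c "
from h import *
arc(6,3)"
```

```text
t 19.62 ang -93.3 r 65.27 z 107.94 pull 3.8 rad -2.2 fz 0.3 w 15.4 turn [ 0.09  0.05 -0.06]
[-1,0.03,-0.17,0,0,0,0], [-1,0.02,-0.17,0,0,0,0], [-1,0.03,-0.17,0,0,0,0], [-1,0.04,-0.17,0,0,0,0], [-1,0.05,-0.16,0,0,0,0], [-1,0.06,-0.16,0,0,0,0],
```

Request:
apply_moves([
  [-1, 0.04, -0.19, 0.01, 0.1, 0, -0.04],
  [-1, 0.04, -0.19, 0.01, 0.08, 0, 0],
  [-1, 0.05, -0.19, 0.01, 0.06, 0, 0],
  [-1, 0.06, -0.19, 0.01, 0.06, 0, 0],
  [-1, 0.06, -0.19, 0.01, 0.06, 0, 0],
  [-1, 0.07, -0.18, 0.01, 0.06, 0, 0],
])

```text
t: 20.12
tool_pos: [0.5025, -0.1736, 0.1081]
ee_rot: [-3.14, 0.012, 1.568]
wrist_force: [4.3, -0.5, 0.7]
width: 0.0151
```

```bash
python3 -c "
from h import *
arc(8,3)"
```

```text
t 20.12 ang -104.0 r 65.28 z 108.12 pull 4.3 rad -0.5 fz 0.7 w 15.1 turn [-0.03  0.17 -0.04]
[-1,0.06,-0.16,0,0,0,0], [-1,0.05,-0.16,0,0,0,0], [-1,0.06,-0.16,0,0,0,0], [-1,0.07,-0.16,0,0,0,0], [-1,0.08,-0.15,0,0,0,0], [-1,0.09,-0.15,0,0,0,0], [-1,0.09,-0.14,0,0,0,0], [-1,0.10,-0.14,0,0,0,0],
```

Request:
apply_moves([
  [-1, 0.07, -0.17, 0.02, 0, 0.06, -0.02],
  [-1, 0.07, -0.17, 0.02, 0, 0.06, 0],
  [-1, 0.08, -0.17, 0.01, 0, 0.05, 0],
  [-1, 0.09, -0.17, 0.01, 0, 0.03, 0],
  [-1, 0.09, -0.16, 0.01, 0, 0.03, 0],
])

```text
t: 20.53
tool_pos: [0.4888, -0.1686, 0.1079]
ee_rot: [3.133, 0.002, 1.57]
wrist_force: [8.0, 0.0, -1.2]
width: 0.0154
```

```bash
python3 -c "
from h import *
arc(8,3)"
```

```text
t 20.53 ang -116.8 r 65.39 z 107.93 pull 7.1 rad -3.7 fz -1.2 w 15.4 turn [ 0.12  0.02 -0.01]
[-1,0.10,-0.14,0,0,0,0], [-1,0.09,-0.15,0,0,0,0], [-1,0.10,-0.14,0,0,0,0], [-1,0.10,-0.14,0,0,0,0], [-1,0.11,-0.13,0,0,0,0], [-1,0.12,-0.12,0,0,0,0], [-1,0.12,-0.12,0,0,0,0], [-1,0.13,-0.11,0,0,0,0],
```

The pull rose to 7.1 N, so the nut may have landed. Two small steps to check.

Request:
apply_moves([
  [-1, 0.08, -0.12, 0, 0, 0, 0],
  [-1, 0.08, -0.11, 0, 0, 0, 0],
])

```text
t: 20.7
tool_pos: [0.4877, -0.1679, 0.1084]
ee_rot: [3.124, 0.007, 1.569]
wrist_force: [10.6, -2.5, -5.6]
width: 0.0152
```

```bash
python3 -c "
from h import *
arc(4,2)"
```

```text
t 20.7 ang -118.0 r 65.23 z 108.43 pull 10.5 rad -2.8 fz -5.6 w 15.2 turn [ 0.25  0.1  -0.02]
[-1,0.07,-0.09,0,0,0,0], [-1,0.06,-0.10,0,0,0,0], [-1,0.06,-0.10,0,0,0,0], [-1,0.06,-0.09,0,0,0,0],
```

The nut has landed, at 10.5 N. One or two slightly larger steps, watching the force.

Request:
apply_moves([
  [-1, 0.08, -0.12, 0.02, 0.1, 0, 0],
  [-1, 0.08, -0.12, 0.01, 0, 0, 0],
])

```text
t: 20.87
tool_pos: [0.4873, -0.1678, 0.1083]
ee_rot: [3.12, 0.013, 1.569]
wrist_force: [9.8, -1.9, -4.0]
width: 0.0151
```

```bash
python3 -c "
from h import *
arc(4,2)"
```

```text
t 20.87 ang -118.4 r 65.31 z 108.33 pull 9.5 rad -3.0 fz -4.0 w 15.1 turn [ 0.31  0.19 -0.02]
[-1,0.07,-0.09,0,0,0,0], [-1,0.06,-0.10,0,0,0,0], [-1,0.06,-0.09,0,0,0,0], [-1,0.07,-0.09,0,0,0,0],
```

Request:
apply_moves([
  [-1, 0.1, -0.15, 0.01, 0.05, 0.05, 0],
  [-1, 0.1, -0.15, 0.01, 0.05, 0.05, 0],
  [-1, 0.1, -0.15, 0, 0, 0, 0],
])

```text
t: 21.12
tool_pos: [0.4859, -0.1669, 0.1085]
ee_rot: [3.109, 0.016, 1.569]
wrist_force: [11.3, -2.4, -6.9]
width: 0.0157
```

```bash
python3 -c "
from h import *
arc(4,2)"
```

```text
t 21.12 ang -119.8 r 65.26 z 108.55 pull 11.0 rad -3.5 fz -6.9 w 15.7 turn [ 0.46  0.24 -0.02]
[-1,0.07,-0.09,0,0,0,0], [-1,0.06,-0.10,0,0,0,0], [-1,0.06,-0.09,0,0,0,0], [-1,0.07,-0.09,0,0,0,0],
```

Request:
apply_moves([
  [-1, 0.12, -0.18, 0.02, 0, 0, 0],
  [-1, 0.12, -0.18, 0.02, 0, 0, 0],
])

```text
t: 21.28
tool_pos: [0.4846, -0.1663, 0.1082]
ee_rot: [3.096, 0.025, 1.569]
wrist_force: [10.7, -2.8, -4.8]
width: 0.0152
```

```bash
python3 -c "
from h import *
rep()"
```

```text
t 21.28 ang -121.0 r 65.38 z 108.22 pull 10.6 rad -3.1 fz -4.8 w 15.2 turn [ 0.65  0.35 -0.02]
```

Request:
apply_moves([
  [-1, 0.1, -0.15, 0.01, 0.3, 0.15, 0],
  [-1, 0.1, -0.15, 0.01, 0.25, 0.15, 0],
])

```text
t: 21.45
tool_pos: [0.4846, -0.1661, 0.1087]
ee_rot: [3.12, 0.012, 1.57]
wrist_force: [11.8, -2.8, -6.2]
width: 0.0153
```

```bash
python3 -c "
from h import *
rep()"
```

```text
t 21.45 ang -121.1 r 65.22 z 108.69 pull 11.5 rad -3.7 fz -6.2 w 15.3 turn [ 0.31  0.17 -0.01]
```

Request:
apply_moves([
  [-1, 0.12, -0.17, 0.02, 0.2, 0.1, 0],
  [-1, 0.12, -0.17, 0.02, 0.15, 0.1, 0],
  [-1, 0.12, -0.17, 0.02, 0.15, 0.1, 0],
])

```text
t: 21.7
tool_pos: [0.4852, -0.1665, 0.1086]
ee_rot: [3.132, 0.005, 1.57]
wrist_force: [10.3, -3.2, -6.1]
width: 0.0157
```

```bash
python3 -c "
from h import *
rep()"
```

```text
t 21.7 ang -120.5 r 65.21 z 108.59 pull 10.5 rad -2.5 fz -6.1 w 15.7 turn [ 0.13  0.08 -0.01]
```

Request:
apply_moves([
  [-1, 0.15, -0.23, 0.02, 0.1, 0.05, 0],
  [-1, 0.15, -0.23, 0.02, 0.1, 0.05, 0],
  [-1, 0.15, -0.22, 0.02, 0.1, 0.05, 0],
])

```text
t: 21.95
tool_pos: [0.4838, -0.1656, 0.1087]
ee_rot: [3.127, 0.01, 1.57]
wrist_force: [11.4, -3.3, -6.3]
width: 0.0154
```

```bash
python3 -c "
from h import *
rep()"
```

```text
t 21.95 ang -121.9 r 65.18 z 108.72 pull 11.5 rad -3.2 fz -6.3 w 15.4 turn [ 0.21  0.15 -0.01]
```

Request:
apply_moves([
  [-1, 0.16, -0.25, 0.02, 0.1, 0.07, 0],
  [-1, 0.16, -0.25, 0.02, 0.1, 0.07, 0],
  [-1, 0.16, -0.25, 0.02, 0.1, 0.05, 0],
])

```text
t: 22.2
tool_pos: [0.4823, -0.1646, 0.1088]
ee_rot: [3.118, 0.014, 1.57]
wrist_force: [13.6, -5.0, -7.8]
width: 0.0149
```

```bash
python3 -c "
from h import *
rep()"
```

```text
t 22.2 ang -123.5 r 65.19 z 108.85 pull 14.1 rad -3.4 fz -7.8 w 14.9 turn [ 0.33  0.2  -0.01]
```

Request:
apply_moves([
  [-1, 0.12, -0.18, 0.02, 0.1, 0.05, 0],
  [-1, 0.12, -0.18, 0.02, 0.1, 0.05, 0],
  [-1, 0.12, -0.18, 0.02, 0.1, 0.05, 0],
])

```text
t: 22.45
tool_pos: [0.4837, -0.1656, 0.1087]
ee_rot: [3.113, 0.02, 1.57]
wrist_force: [11.6, -3.1, -6.4]
width: 0.0152
```

```bash
python3 -c "
from h import *
rep()"
```

```text
t 22.45 ang -122.0 r 65.25 z 108.69 pull 11.5 rad -3.6 fz -6.4 w 15.2 turn [ 0.41  0.28 -0.  ]
```

Locked: about 11–14 N held for over a second, with the angle rise matching the crank stiffness. I'll ease off the pull before letting go.

Request:
apply_moves([
  [-1, 0, 0, 0, 0.1, 0.08, 0],
  [-1, -0.1, 0.15, 0, 0.1, 0.05, 0],
  [-1, -0.1, 0.15, 0, 0.05, 0.05, 0],
])

```text
t: 22.7
tool_pos: [0.4933, -0.1708, 0.1079]
ee_rot: [3.122, 0.009, 1.57]
wrist_force: [4.6, 3.0, -3.2]
width: 0.0151
```

```bash
python3 -c "
from h import *
rep()"
```

```text
t 22.7 ang -112.4 r 65.46 z 107.93 pull 3.1 rad -4.5 fz -3.2 w 15.1 turn [ 0.28  0.13 -0.02]
```

Request:
apply_moves([
  [-1, -0.02, 0.06, 0, 0, 0, 0],
  [0, 0, 0, 0, 0, 0, 0],
  [0, 0, 0, 0, 0, 0, 0],
  [0, 0, 0, 0, 0, 0, 0],
  [0, 0, 0, 0, 0, 0, 0],
])

```text
t: 23.12
tool_pos: [0.4867, -0.1706, 0.1054]
ee_rot: [3.138, 0.006, 1.571]
wrist_force: [0.2, 0.1, -1.0]
width: 0.0429
```

```bash
python3 - <<'E'
from h import *
rep()
im,d=snap('wrist','w5')
cv2.imwrite('pics/c5.png',cv2.resize(im[90:384,110:404,::-1],(600,600),interpolation=2))
E
```

```text
t 23.12 ang -117.7 r 68.09 z 105.36 pull 0.1 rad -0.2 fz -1.0 w 42.9 turn [0.05 0.09 0.01]
```

View pics/c5.png

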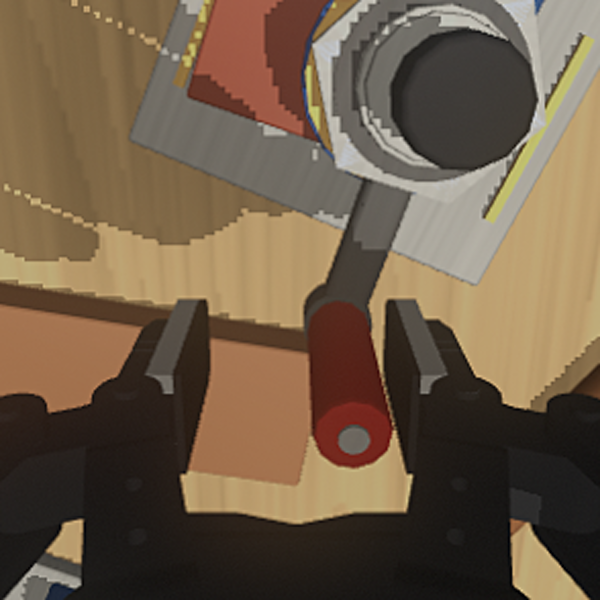

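The jaws are open and the force is near zero. The grip stands close to the right pad, so I'll centre first and then go straight up.

Request:
apply_moves([
  [0, 0, 0.25, 0, 0, 0, 0],
  [0, 0, 0, 0, 0, 0, 0],
  [0, 0, 0, -0.4, 0, 0, 0],
  [0, 0, 0, -0.7, 0, 0, 0],
  [0, 0, 0, -1, 0, 0, 0],
  [0, 0, 0, -1, 0, 0, 0],
  [0, 0, 0, -1, 0, 0, 0],
  [0, 0, 0, -1, 0, 0, 0],
  [0, 0, 0, 0, 0, 0, 0],
  [0, 0, 0, 0, 0, 0, 0],
])

```text
t: 24.0
tool_pos: [0.4896, -0.1691, 0.2144]
ee_rot: [-3.14, 0.006, 1.572]
wrist_force: [0.0, 0.6, -0.0]
width: 0.0428
```

```bash
python3 - <<'E'
from h import *
rep()
im,d=snap('wrist','w6')
cv2.imwrite('pics/c6.png',cv2.resize(im[:,:,::-1],(800,600),interpolation=2))
w=np.load('pics/w6.npz')
T=np.eye(4);T[:3,:3]=Ro.from_euler('xyz',w['rot']).as_matrix();T[:3,3]=w['pos'];T=T@np.array(camera_params('wrist')['hand_eye'])
K=np.array(camera_params('wrist')['mtx']);dc=np.array(camera_params('wrist')['dist_coeffs'])
vv,uu=np.mgrid[0:384,0:512]
n=cv2.undistortPoints(np.stack([uu,vv],-1).reshape(-1,1,2).astype(float),K,dc)[:,0]
D=d.ravel();P=np.c_[n*D[:,None],D]@T[:3,:3].T+T[:3,3]
r=np.hypot(P[:,0]-.516,P[:,1]+.11)
q=(r<.010)&(P[:,2]>.115);print('knob top z',np.median(P[q][:,2]))
q=(r>.021)&(r<.024)&(P[:,2]>.088);print('nut top',np.percentile(P[q][:,2],[10,50,90]))
q=(r>.0155)&(r<.0172)&(P[:,2]>.104);print('stud top',np.percentile(P[q][:,2],[10,50,90]))
E
```

```text
t 24.0 ang -116.1 r 65.42 z 214.39 pull -0.2 rad -0.5 fz -0.0 w 42.8 turn [-0.02  0.08  0.02]
knob top z 0.1330165524932002
nut top [0.09933979 0.10078595 0.10230205]
stud top [0.10655019 0.10815673 0.11018532]
```

View pics/c6.png

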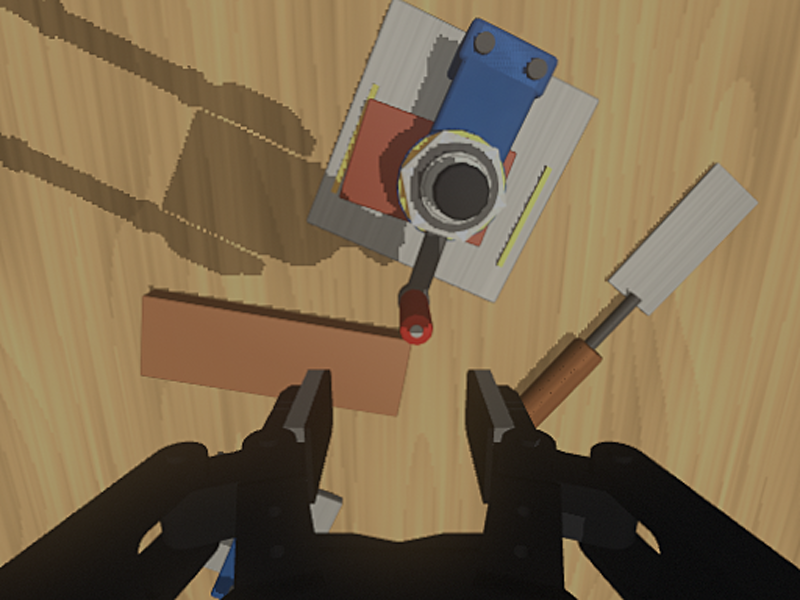

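The arm is clear of everything. The knob top reads 0.133 m, and the nut top reads 0.1008 m, down from about 0.1046. The bystanders are where they were. Handing in.

```bash
python3 -c "
from h import *
print(ctrl.hand_in(), status.get_state()['t'])"
```

```text
the job is handed in; nothing more can be done
the job is handed in; nothing more can be done
```

The gauge is set to the slip and locked, the arm is clear of it, and the job was handed in at about 24 s. The hand-in gives no verdict.

- **Pin:** I pressed it down with closed fingers until it stopped hard at 0.133 m. The highest wrist reading was 8.7 N, including the pin's own friction of about 4 N. After release, depth still put the knob top at 0.1330 m.
- **Locknut:** I cranked it by the red grip for a little over one turn until it landed. I then pulled at 10–14 N for over a second, with a highest reading of 14.1 N. The rise in force with angle matched the crank's stated stiffness. The nut's upper face dropped from about 104.6 to 100.8 mm, and the turn angle predicts a drop of about 4.2 mm.
- **End state:** I eased off the pull before opening the jaws. Wrist force is about 0, and in the last picture the slip, the spare slip and the trowel look unmoved. The jar is outside that last view; the arm did not go near it.

**What disagreed:** the fixed cameras put the gauge axis about 5 mm from where the wrist camera did, and I went by the wrist camera. The cranking left side forces of up to about 5 N and small tool tilts, which I corrected along the way. The gap under the nut was not measured directly; that it landed is judged from the force and the height change.

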